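Rearrange and shut the countertop larder cupboard

TASK

Tidy the cream larder cupboard on the counter: the tall square tin and the round canister stand in each other's compartments on its roll-out tray, so make them change places (the tall tin in the left-hand back compartment as the robot sees it, the canister in the right-hand one), and stand every storage jar from the counter upright in a front-row compartment of its own. Slide the tray fully home and push the door shut until it seats on its catch; leave the mug, the bowl and the vase where they are.

Things in the scene. Friction and masses are not known exactly. Their poses are not given: they have to be found in the camera images.
- cupboard_front (a point): middle of the lower front edge of the cupboard, on the counter: cream painted wood, 340 mm wide (y), 255 mm deep (x), 235 mm high, fixed, open at the front; sides and roof 16 mm thick, roof underside at z = 219 mm. x points from the front plane away from the robot into its depth, y left, z up. It stands somewhat shifted and turned from start to start
- tray (a joint): how far the roll-out tray is drawn out (m): 0 = home, its front 3 mm behind the cupboard's front plane; 0.245 = stop, all of it about 15 mm clear of the cupboard. Starts at 0.10 to 0.115, the back row still under the roof. Slides along the cupboard's x with some 1.5 N friction, stays where left. Tray 298 mm wide, 226 mm deep, 0.6 kg plus load; floor at z = 28 mm
- tray_rim (a point): middle of the top edge of the tray's front panel, z = 74 mm. The panel is 12 mm thick; pinch its top edge from above to pull the tray, push its front face (6 mm nearer) to send it home. Axes as the tray's (x away from the robot, y left). Middles of the floors of the back compartments (101 mm in x, 140 mm in y) from here: x +163, y +72 (left) or -72 (right), z -46 mm
- place_f0 (a point): Point on the tray's floor at the middle of the front row's left-hand compartment (about 101 mm front to back, 91 mm wide); moves with the tray, its axes are the tray's (x away from the robot into the cupboard, y left). The divider walls stand 16 mm above the floor, the tray's side and back walls 24 mm, its front panel 46 mm
- place_f1 (a point): Point on the tray's floor at the middle of the front row's middle compartment (about 101 mm front to back, 91 mm wide); moves with the tray, its axes are the tray's (x away from the robot into the cupboard, y left). The divider walls stand 16 mm above the floor, the tray's side and back walls 24 mm, its front panel 46 mm
- place_f2 (a point): Point on the tray's floor at the middle of the front row's right-hand compartment (about 101 mm front to back, 91 mm wide); moves with the tray, its axes are the tray's (x away from the robot into the cupboard, y left). The divider walls stand 16 mm above the floor, the tray's side and back walls 24 mm, its front panel 46 mm
- door (a joint): door angle (rad): 0 = shut and seated; 1.75 to 2.1 at the start, stop at 2.2; light friction, stays where left. Upright hinge at the cupboard's left front edge. Panel 340 x 235 mm, 18 mm thick. A sprung roller catch resists from 0.05 rad on (about 8 N at the free edge) and below 0.017 rad draws the door in to 0 and holds it. The door runs against a tray that is not home and pushes it in
- door_hinge (a point): point on the door's hinge axis at z = 235 mm (its top); axes turn with the door: y points from the free edge to the hinge, x is the inward normal (at 0 the cupboard's x), z up. The door's inner face lies in x = 0, the outer face at x = -18 mm
- door_edge (a point): upper outer corner of the door at its free edge (338 mm from the hinge, 3 mm below the top), on the outer face; axes as the door's. A brass knob sticks 34 mm out of the outer face 120 mm above the counter, 25 mm from the free edge
- tall_tin: tall square steel tin, 60 x 60 mm (lid 62 x 62 mm, the top 14 mm), 140 mm high, 0.25 to 0.5 kg. Origin: centre of its underside, z up, x and y square to its sides. Starts in the right-hand back compartment, somewhat turned
- canister: round aluminium canister with a black lid, 62 mm across, 92 mm high, 0.3 to 0.55 kg. Origin: centre of its underside, z up. Starts in the left-hand back compartment
- jar0: storage jar, one of up to three alike (absent when the state gives None): squat white ceramic cylinder 62 mm across and 54 mm high with a wooden lid 56 mm across, 66 mm high in all, 0.2 to 0.4 kg. At the start it stands upright on the counter to the robot's right of the tray. Origin: centre of its underside, z up
- jar1: storage jar, one of up to three alike (absent when the state gives None): squat white ceramic cylinder 62 mm across and 54 mm high with a wooden lid 56 mm across, 66 mm high in all, 0.2 to 0.4 kg. At the start it stands upright on the counter to the robot's right of the tray. Origin: centre of its underside, z up
- jar2: storage jar, one of up to three alike (absent when the state gives None): squat white ceramic cylinder 62 mm across and 54 mm high with a wooden lid 56 mm across, 66 mm high in all, 0.2 to 0.4 kg. At the start it stands upright on the counter to the robot's right of the tray. Origin: centre of its underside, z up
- mug: bystander, loose, to be left alone: blue mug, 82 mm across, 95 mm high, on the counter left of the cupboard. Origin: centre of its underside
- bowl: bystander, loose, to be left alone: white bowl, 120 mm across, 55 mm high, on the counter right of the cupboard. Origin: centre of its underside
- vase: bystander, loose, to be left alone: small terracotta vase, 72 mm across, 90 mm high, on the cupboard's roof. Origin: centre of its underside
Not all that is in view belongs to the job. What is shaped like the jar0 but blue or turquoise is not meant.

How it is judged:
By the outcome, as a careful person would: the job done as asked, in the order asked, and still so for the second after the job is handed in, with the robot touching nothing.
Of jar0, jar1, jar2 only 1 to 3 are there at a start; the rules pass over those that are not, and their reading is None.
At some moment in a run one of jar0, jar1, jar2 may be knocked a few centimetres aside while the robot is not near it.
It also fails if it takes over 210 s, if anything falls off the work surface, if the arm or the gripper's body presses on something with over 40 N, if the wrist force passes 120 N, or if a joint passes its speed limit or range.

ROBOT

A 7-joint arm with a two-finger parallel gripper is mounted at the origin on the work surface. World frame = base frame: x ahead of the robot, y to its left, z up, the work surface at z = 0. Lengths are in m, angles in rad, forces in N, time in s.
With the tool pointing down it reaches from about 0.35 to 0.9 m from the base axis. Payload 8.1 kg.
Tool frame: the origin (TCP) lies on the centre line of the jaws, within the pads' length; the fingertips stand 19 mm ahead of it and the grasp point (between the pads) is the TCP; z points along the fingers, y is the direction in which the jaws open and shut (so a half turn about z gives the same grasp; the last joint's range is limited). The gripper opens to 92 mm and grips with 3 to 60 N. Pads are 19 mm wide; open, the fingers measure 130 mm over their backs; the gripper's body (75 mm by 190 mm) begins 47 mm behind the grasp point.
Start: joints at [1.175, 0.434, 0.025, 1.573, -0.012, 1.134, -0.075], TCP at [0.18, -0.598, 0.246] pointing down, gripper open.
Joint ranges: [-2.62, 2.62], [-0.44, 2.09], [-1.27, 1.32], [0.08, 2.57], [-1.32, 4.46], [0.12, 2], [-2.74, 2.74]. Speed limits (rad/s): [2.22, 2.22, 3.01, 3.01, 3.14, 3.14, 3.14].

INTERFACE

Orientations are given as a rotation vector (axis times angle).
In Python, from cell import monitor, imaging, workorder, outline_of gives the robot as it stands.
- The arm moves only by the tool move_arm, never from a script. Its argument "series" is a list of rows, each a list of 6 numbers: the shift along the world's x, y, z in cm, then the turn, a rotation vector about the world's x, y, z in degrees. A call has 1 to 8 rows; each row shifts and turns the commanded pose from where the row before left it; what a row does not reach is not made up. A row lasts 1/10 s, in which the tool goes at most 50 mm and 8.59 degrees, less where a joint would pass 70% of its speed; a pose out of reach is approached as far as the arm can. A call with a gripper value outside its range is refused whole. "grip" is the opening, from 0 (shut) to 1 (fully open), set as the call begins (left out, the last holds). The fingers move at their own pace and stop on an object; "force" is the grip in N (left out, the last holds). Time passes only in rows, so rows that do not move let the fingers close. It gives the time, the measured TCP pose, the force and the opening at its end, in the units of the state.
- monitor.observe(): the state, without advancing time (a new reading comes with each control period).
- imaging.get_image(name): name is "scene" or "top" or "wrist"; returns a dict with "color" (480x640x3 uint8, red, green, blue), "fx", "fy", "cx", "cy" (pixels), "rvec" (rotation vector, rad) and "tvec" (3), from world to camera coordinates, as OpenCV has them; the wrist camera has in their place "mount" (4x4, takes a point from camera to tool coordinates, whose origin is the TCP and whose axes are the flange's). Camera axes: x right, y down, z forward; pixel columns grow to the right and rows downward; lengths in m; the calibration is good to about 2 mm. A picture is of the moment at which its call begins: read the wrist's pose just before it. There is no depth.
- workorder.sign_off(): hands the job in, once; it reports no verdict.
Trained networks look in the newest picture that a camera, given by its name, has taken for a name from the list of things; names that differ only in an ending like _2 or _b are one class to them, and where a whole thing is asked for, a point or a joint stands for the part that bears it (a point fixed in the world has none). Each returns a list of dicts, best first, with "p" (0 to 1); they miss things now and then, are a little off and sometimes report something else, mostly with a low value. They report only what shows in the picture. A call takes as long as a camera call. They do not tell look-alikes from the thing itself.
- outline_of(camera, thing): "mask" (480x640 bool, what is visible of it) and "rect" ([left, top, width, height] in pixels, round what is visible of it).
The state is a dict: "clock": time; "joints": joint angles; "dq": joint speeds; "joint_efforts": joint torques, N m; "position": TCP position; "ee_rot": TCP orientation; "force": force on the tool from outside, world axes, zero at the start; "ft_torque": the same for the moment, N m; "width": opening from 0.0 (shut) to 1.0 (fully open).
Only numpy, scipy, OpenCV 4.12 (cv2) and the standard library are available. Lean on these libraries where they do the work, as an engineer would, in place of code of your own. Each camera call takes 0.05 s, during which the arm holds its last target. There are 200 camera calls.

## Working session

There is one attempt and no reset: what is moved stays moved. The work goes in short steps, Python scripts to look and compute and a tool call to move; the robot and the scene stay as the last step left them, time stands still between calls to the robot, and variables do not carry over. Pictures are saved under pics/ and viewed, about 12 in all and at most 16, crops included, and the job is handed in when it is done.

Besides the shell and the picture viewer there is one more tool, called after "Emit:" by a JSON object that holds its "op" and its "data". move_arm: Moves the arm, as the interface text tells. Its arguments: {"type":"object","properties":{"series":{"type":"array"},"grip":{"type":"number"},"force":{"type":"number"}},"required":["series"]}

```bash
ls; mkdir -p pics
cat > h.py <<'E'
import numpy as np, cv2
from cell import monitor, imaging, workorder, outline_of
R=lambda v: cv2.Rodrigues(np.array(v,float))[0]
def cam(name):
    s=monitor.observe(); im=imaging.get_image(name)
    K=np.array([[im['fx'],0,im['cx']],[0,im['fy'],im['cy']],[0,0,1]])
    if 'mount' in im:
        T=np.eye(4);T[:3,:3]=R(s['ee_rot']);T[:3,3]=s['position']
        T=T@np.array(im['mount']); Rc=T[:3,:3].T; t=-Rc@T[:3,3]
    else: Rc=R(im['rvec']);t=np.array(im['tvec'],float)
    return dict(img=im['color'],K=K,R=Rc,t=t)
def save(c,fn): cv2.imwrite('pics/'+fn,c['img'][:,:,::-1])
def ray(c,u,v,z):
    d=c['R'].T@np.linalg.inv(c['K'])@np.array([u,v,1.]);o=-c['R'].T@c['t']
    return o+d*(z-o[2])/d[2]
def proj(c,P):
    p=(c['R']@np.atleast_2d(P).T).T+c['t'];q=(c['K']@p.T).T
    return q[:,:2]/q[:,2:]
E
python3 - <<'E'
from h import *
for n in ['scene','top']:
    c=cam(n); save(c,n+'0.png'); print(n,'pos',(-c['R'].T@c['t']).round(3), c['K'][0,0])
    for th in ['tall_tin','canister','jar0','tray','door','mug','bowl','vase']:
        for d in outline_of(n,th): print(n,th,round(d['p'],2),d['rect'],d['mask'].sum())
print(monitor.observe())
E
```

```text
pics
scene pos [0.286 0.262 1.453] 558.1329427814726
scene tall_tin 0.48 [275.6, 194.1, 19.4, 19.2] 153
scene jar0 0.85 [418.3, 182.8, 29.5, 22.6] 501
scene jar0 0.7 [368.6, 179.4, 30.5, 29.6] 540
scene jar0 0.67 [445.6, 219.3, 29.4, 27.1] 585
scene jar0 0.61 [461.1, 180.4, 27.8, 26.3] 556
scene jar0 0.57 [401.7, 214.2, 24.3, 27.9] 567
scene tray 0.77 [232.5, 184.5, 116.6, 117.6] 6488
scene door 0.66 [220.9, 256.6, 75.9, 145.0] 1832
scene mug 0.92 [148.9, 310.3, 38.0, 48.4] 1228
scene bowl 0.89 [368.1, 127.0, 42.6, 41.7] 1304
scene vase 0.59 [253.1, 136.4, 34.1, 29.4] 721
scene vase 0.36 [236.0, 236.0, 14.7, 17.8] 71
top pos [ 0.475 -0.036  1.194] 464.95015512079516
top jar0 0.75 [428.0, 276.9, 32.1, 28.4] 678
top jar0 0.58 [464.2, 308.4, 33.4, 23.1] 669
top jar0 0.56 [417.2, 325.2, 32.5, 25.3] 643
top tray 0.78 [234.2, 183.0, 124.8, 65.6] 6934
top tray 0.34 [384.8, 287.0, 28.8, 24.7] 565
top door 0.81 [151.4, 186.2, 75.1, 158.9] 4665
top mug 0.56 [114.6, 177.1, 45.9, 53.4] 1482
top bowl 0.87 [422.5, 191.8, 48.3, 52.0] 1759
top bowl 0.22 [113.8, 178.4, 46.3, 50.5] 1478
top vase 0.56 [310.4, 115.9, 34.7, 34.1] 946
{'clock': 0.9, 'joints': array([ 1.17538548,  0.43445107,  0.02502738,  1.57316734, -0.01161039,
        1.13401232, -0.07505378]), 'dq': array([-9.03039910e-05, -2.18972521e-04, -7.13027727e-04, -1.22460201e-03,
        1.31600682e-03,  1.31394673e-03,  5.86864446e-04]), 'joint_efforts': array([-4.19310327e-04, -6.67655683e+01,  9.83044133e-01, -3.14804864e+01,
       -6.09456911e-02,  3.26781243e-02,  5.13525819e-06]), 'position': array([ 0.18037469, -0.59843486,  0.24578524]), 'ee_rot': array([3.10789252e+00, 4.58184184e-01, 1.77775613e-05]), 'force': array([ 0.50678011, -0.42629991, -0.13850483]), 'ft_torque': array([0.01050067, 0.00240838, 0.04866902]), 'width': 1.0028435077459736}
```

View pics/scene0.png

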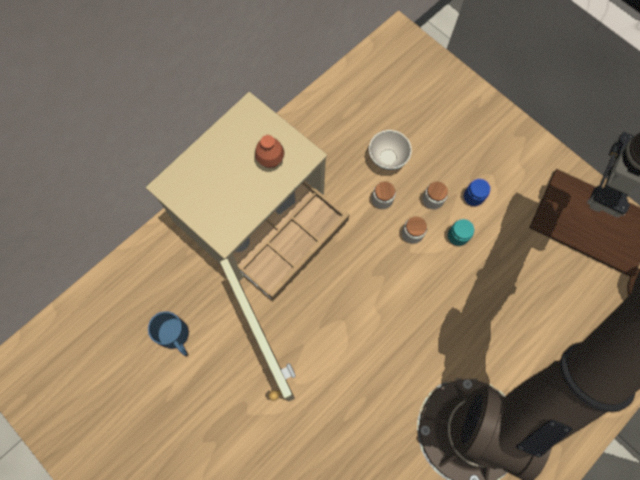

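View pics/top0.png

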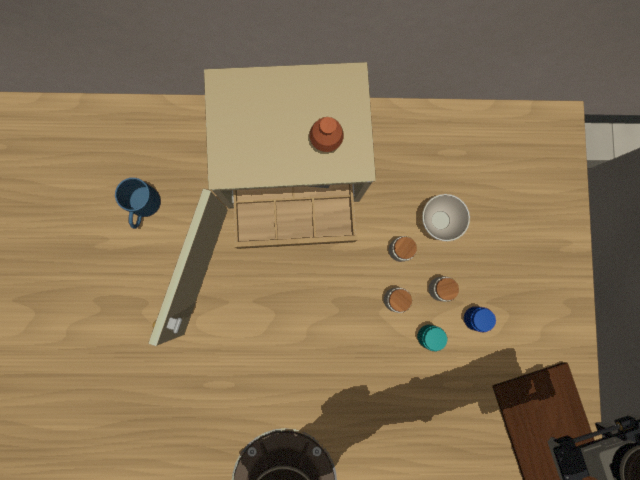

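Run:
```python
from h import *
c=cam('top'); img=c['img']
hsv=cv2.cvtColor(img,cv2.COLOR_RGB2HSV)
print('hsv roof',hsv[100,250],hsv[170,300],'wood',hsv[100,450],'wall',hsv[180,366])
# roof mask: flood fill
m=np.zeros((482,642),np.uint8)
cv2.floodFill(img[:,:,::-1].copy(),m,(250,120),0,(4,)*3,(4,)*3,cv2.FLOODFILL_MASK_ONLY|(255<<8)|4)
m=m[1:-1,1:-1]; print('area',(m>0).sum())
cs=max(cv2.findContours(m,cv2.RETR_EXTERNAL,cv2.CHAIN_APPROX_NONE)[0],key=cv2.contourArea)
ap=cv2.approxPolyDP(cv2.convexHull(cs),6,True)[:,0]; print('roof px',ap.tolist())
W=np.array([ray(c,u,v,.235)[:2] for u,v in ap]); print(W.round(4).tolist())
(rc,rs,ra)=cv2.minAreaRect(np.array([ray(c,u,v,.235)[:2] for u,v in cs[:,0]],np.float32)); print('rect',rc,rs,ra)
r=[d for d in outline_of('top','tray')][0]['mask']
ys,xs=np.nonzero(r); 
P=np.array([ray(c,u,v,.074)[:2] for u,v in zip(xs,ys)],np.float32)
print('tray',cv2.minAreaRect(P)); h=cv2.convexHull(np.stack([xs,ys],1)); print(cv2.approxPolyDP(h,4,True)[:,0].tolist())
for u,v in [(404,248),(446,289),(400,300)]: print('jar',ray(c,u,v,.066).round(3))
o=img[100:340,140:380]; cv2.imwrite('pics/crop1.png',cv2.resize(o,(600,600),interpolation=cv2.INTER_CUBIC)[:,:,::-1])
```

```text
hsv roof [ 20  80 178] [ 21  77 183] wood [ 18 107 172] wall [ 22  71 182]
area 18403
roof px [[366, 63], [374, 179], [209, 188], [205, 70]]
[[0.9609, -0.1751], [0.7053, -0.1904], [0.6822, 0.1552], [0.9388, 0.1707]]
rect (0.821747899055481, -0.009669557213783264) (0.26064062118530273, 0.3496413230895996) 3.5549464225769043
tray ((0.6509239077568054, -0.01982089877128601), (0.1442127674818039, 0.29592233896255493), 3.7032153606414795)
[[356, 238], [236, 248], [233, 192], [350, 185]]
jar [ 0.575 -0.29   0.066]
jar [ 0.475 -0.391  0.066]
jar [ 0.448 -0.278  0.066]
```

View pics/crop1.png

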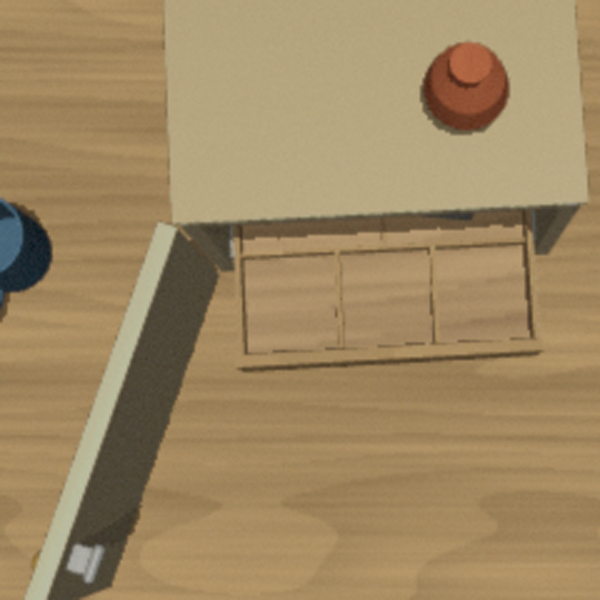

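Emit:
{"op": "move_arm", "data": {"series": [[2.85, 3.6, 0, 0, 0, -1.7], [2.85, 3.6, 0, 0, 0, -1.7], [2.85, 3.6, 0, 0, 0, -1.7], [2.85, 3.6, 0, 0, 0, -1.7], [2.85, 3.6, 0, 0, 0, -1.7], [2.85, 3.6, 0, 0, 0, -1.6], [2.85, 3.6, 0, 0, 0, -1.6], [2.85, 3.6, 0, 0, 0, -1.6]], "grip": 0}}

```text
clock: 1.8
position: [0.4093, -0.3089, 0.2461]
ee_rot: [3.14, 0.093, 0.001]
force: [1.4, -0.1, 0.3]
width: 0.351
```

Emit:
{"op": "move_arm", "data": {"series": [[2.85, 3.6, 0, 0, 0, 0], [2.85, 3.6, 0, 0, 0, 0], [2.85, 3.6, 0, 0, 0, 0], [2.85, 3.6, 0, 0, 0, 0], [2.85, 3.6, 0, 0, 0, 0], [2.85, 3.6, 0, 0, 0, 0], [2.85, 3.6, 0, 0, 0, 0], [2.7, 3.6, 0, 0, 0, 0]]}}

```text
clock: 2.6
position: [0.636, -0.0209, 0.2458]
ee_rot: [3.14, 0.095, 0.001]
force: [0.5, -0.9, -0.1]
width: 0.004
```

Emit:
{"op": "move_arm", "data": {"series": [[-0.3, 0, -4.5, 0, 0, 0], [-0.3, 0, -4.5, 0, 0, 0], [-0.2, 0, -4, 0, 0, 0], [-0.2, 0, -3, 0, 0, 0], [0, 0, -2, 0, 0, 0], [0, 0, -1, 0, 0, 0], [0, 0, 0, 0, 0, 0]]}}

```text
clock: 3.3
position: [0.6242, -0.0225, 0.0546]
ee_rot: [3.14, 0.095, -0.003]
force: [0.2, 0.3, 0.8]
width: 0.005
```

Emit:
{"op": "move_arm", "data": {"series": [[-1.5, -0.1, 0, 0, 0, 0], [-1.0, -0.06, 0, 0, 0, 0], [-2, -0.12, 0, 0, 0, 0], [-2.5, -0.15, 0, 0, 0, 0], [-2.5, -0.15, 0, 0, 0, 0], [-2.5, -0.15, 0, 0, 0, 0], [-1.5, -0.1, 0, 0, 0, 0], [-0.8, -0.05, 0, 0, 0, 0]]}}

```text
clock: 4.1
position: [0.4813, -0.0315, 0.0569]
ee_rot: [3.14, 0.095, 0.002]
force: [4.5, -0.6, -2.1]
width: 0.003
```

Emit:
{"op": "move_arm", "data": {"series": [[-0.4, 0, 0, 0, 0, 0], [-0.3, 0, 0, 0, 0, 0], [0, 0, 0, 0, 0, 0]]}}

```text
clock: 4.4
position: [0.4754, -0.0312, 0.056]
ee_rot: [-3.14, -0.095, -0.001]
force: [-0.5, -0.4, 0.1]
width: 0.005
```

Emit:
{"op": "move_arm", "data": {"series": [[-0.3, 0, 0, 0, 0, 0], [-0.3, 0, 0, 0, 0, 0], [-0.3, 0, 0, 0, 0, 0], [0, 0, 0, 0, 0, 0]]}}

```text
clock: 4.8
position: [0.471, -0.031, 0.0565]
ee_rot: [-3.14, -0.095, -0.015]
force: [16.1, -2.0, -10.9]
width: 0.003
```

Emit:
{"op": "move_arm", "data": {"series": [[1, 0, 0, 0, 0, 0], [0, 0, 4, 0, 0, 0], [0, 0, 4.8, 0, 0, 0], [0, 0, 4.8, 0, 0, 0], [0, -3, 4.8, 0, 0, 0], [0, -4.9, 0.8, 0, 0, 0], [0, -4.9, 0, 0, 0, 0], [0, -4.5, 0, 0, 0, 0]], "grip": 1}}

```text
clock: 5.6
position: [0.4753, -0.2026, 0.2426]
ee_rot: [3.14, 0.095, -0.0]
force: [1.0, 0.9, 0.4]
width: 0.652
```

Run:
```python
from h import *
ims=[]
for n in ['scene','top','wrist']:
    c=cam(n); save(c,n+'1.png')
    for th in ['tall_tin','canister','jar0','tray','door']:
        for d in outline_of(n,th): 
            if d['p']>.3: 
                ys,xs=np.nonzero(d['mask']); print(n,th,round(d['p'],2),d['rect'],(round(xs.mean(),1),round(ys.mean(),1)))
    ims.append(c['img'])
    print(n,(-c['R'].T@c['t']).round(3),c['R'].round(2).tolist())
o=np.hstack([ims[1][80:360,130:480],]); cv2.imwrite('pics/top1c.png',cv2.resize(o,(750,600),interpolation=cv2.INTER_CUBIC)[:,:,::-1])
```

```text
scene tall_tin 0.58 [301.8, 198.6, 33.6, 46.4] (np.float64(317.2), np.float64(221.7))
scene canister 0.74 [259.0, 250.9, 28.7, 37.1] (np.float64(273.5), np.float64(268.0))
scene jar0 0.83 [425.6, 190.8, 22.2, 14.1] (np.float64(436.9), np.float64(199.1))
scene jar0 0.67 [249.2, 197.6, 138.4, 135.6] (np.float64(320.3), np.float64(269.1))
scene jar0 0.61 [370.7, 179.0, 20.4, 26.3] (np.float64(379.0), np.float64(192.1))
scene jar0 0.56 [399.0, 217.0, 26.9, 24.9] (np.float64(414.4), np.float64(229.8))
scene jar0 0.56 [446.9, 219.1, 28.9, 26.4] (np.float64(460.5), np.float64(231.9))
scene tray 0.93 [244.9, 198.2, 143.3, 136.4] (np.float64(320.6), np.float64(269.0))
scene door 0.63 [220.9, 258.0, 73.8, 144.6] (np.float64(260.5), np.float64(337.2))
scene [0.286 0.262 1.453] [[-0.7, -0.71, 0.01], [-0.68, 0.67, -0.3], [0.21, -0.22, -0.95]]
top tall_tin 0.77 [307.1, 205.5, 32.4, 34.6] (np.float64(323.4), np.float64(222.8))
top canister 0.94 [241.8, 214.3, 29.3, 27.9] (np.float64(254.9), np.float64(226.1))
top jar0 0.75 [473.9, 309.3, 21.5, 22.5] (np.float64(484.8), np.float64(319.5))
top jar0 0
[... 208 characters left out ...]
.3), np.float64(269.7))
top [ 0.475 -0.036  1.194] [[0.01, -1.0, 0.03], [-0.99, -0.01, -0.1], [0.1, -0.03, -0.99]]
wrist tall_tin 0.64 [57.4, 0.2, 162.8, 42.0] (np.float64(161.1), np.float64(17.1))
wrist jar0 0.74 [581.1, 265.2, 58.9, 47.5] (np.float64(612.5), np.float64(290.5))
wrist jar0 0.6 [502.4, 181.0, 108.1, 86.9] (np.float64(558.5), np.float64(223.9))
wrist jar0 0.59 [403.3, 43.7, 102.8, 86.9] (np.float64(455.4), np.float64(87.7))
wrist jar0 0.59 [374.2, 205.7, 85.1, 86.8] (np.float64(414.8), np.float64(248.1))
wrist tray 0.43 [376.4, 204.7, 82.9, 89.2] (np.float64(415.0), np.float64(247.9))
wrist [ 0.555 -0.195  0.382] [[0.06, -1.0, 0.0], [-0.95, -0.06, 0.29], [-0.29, -0.02, -0.96]]
```

View pics/top1c.png

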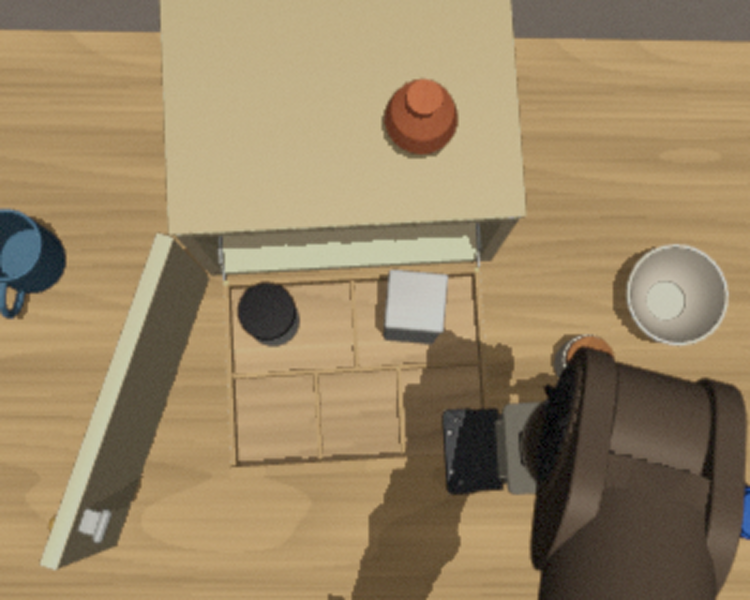

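View pics/wrist1.png

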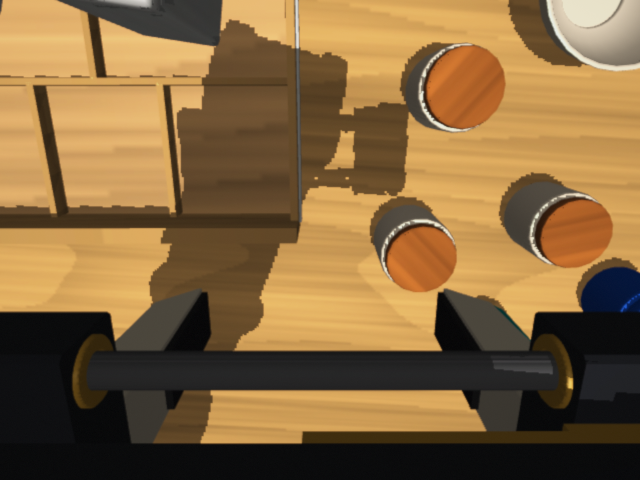

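Run:
```python
from h import *
c=cam('top')
for n,z in [('tall_tin',.168),('canister',.12)]:
    d=outline_of('top',n)[0]; print(n,d['p'],d['rect'])
img=c['img']
m=np.zeros((482,642),np.uint8)
cv2.floodFill(img[:,:,::-1].copy(),m,(324,218),0,(8,)*3,(8,)*3,cv2.FLOODFILL_MASK_ONLY|(255<<8)|4)
m=m[1:-1,1:-1]; ys,xs=np.nonzero(m); print(len(xs),xs.min(),xs.max(),ys.min(),ys.max())
print('tin top',cv2.minAreaRect(np.array([ray(c,u,v,.168)[:2] for u,v in zip(xs,ys)],np.float32)))
g=(img.max(2)<50).astype(np.uint8); g[:,:235]=0;g[:,275:]=0;g[:205]=0;g[245:]=0
ys,xs=np.nonzero(g); P=np.array([ray(c,u,v,.12)[:2] for u,v in zip(xs,ys)],np.float32); print('can',cv2.minEnclosingCircle(P),P.mean(0),len(xs))
f=lambda u,v:(130+u*.46667,80+v*.46667)
print('rim FL',ray(c,*f(235,467),.074),'right side', ray(c,*f(478,274),.052),'left back',ray(c,*f(228,283),.052))
print('door edge',ray(c,*f(42,565),.235),'hinge',ray(c,*f(160,235),.235),ray(c,*f(177,240),.235))
```

```text
tall_tin 0.85 [308.2, 203.6, 31.5, 40.2]Traceback (most recent call last):
  File "<stdin>", line 4, in <module>
IndexError: list index out of range
```

Run:
```python
from h import *
c=cam('top')
img=c['img']
m=np.zeros((482,642),np.uint8)
cv2.floodFill(img[:,:,::-1].copy(),m,(324,218),0,(8,)*3,(8,)*3,cv2.FLOODFILL_MASK_ONLY|(255<<8)|4)
m=m[1:-1,1:-1]; ys,xs=np.nonzero(m); print(len(xs),xs.min(),xs.max(),ys.min(),ys.max())
print('tin top',cv2.minAreaRect(np.array([ray(c,u,v,.168)[:2] for u,v in zip(xs,ys)],np.float32)))
g=(img.max(2)<50).astype(np.uint8); g[:,:235]=0;g[:,275:]=0;g[:205]=0;g[245:]=0
ys,xs=np.nonzero(g); P=np.array([ray(c,u,v,.12)[:2] for u,v in zip(xs,ys)],np.float32); print('can',cv2.minEnclosingCircle(P),P.mean(0),len(xs))
f=lambda u,v:(130+u*.46667,80+v*.46667)
print('rim FL',ray(c,*f(235,467),.074),'right side', ray(c,*f(478,274),.052),'left back',ray(c,*f(228,283),.052))
print('door edge',ray(c,*f(42,565),.235),'hinge',ray(c,*f(160,235),.235),ray(c,*f(177,240),.235))
```

```text
685 311 337 206 233
tin top ((0.6270593404769897, -0.08853033185005188), (0.05831729248166084, 0.059448909014463425), 86.94538879394531)
can ((0.6209343671798706, 0.07111211866140366), 0.031019018962979317) [0.6270582  0.07510429] 263
rim FL [0.45145875 0.10740647 0.074     ] right side [ 0.67526826 -0.16687285  0.052     ] left back [0.66191246 0.12263577 0.052     ]
door edge [0.36275252 0.26531593 0.235     ] hinge [0.67857116 0.16411805 0.235     ] [0.67380836 0.14754413 0.235     ]
```

Emit:
{"op": "move_arm", "data": {"series": [[-0.2, 4.9, 0.1, 0, 0, 0], [-0.2, 4.9, 0.1, 0, 0, 0], [-0.2, 4.9, 0.1, 0, 0, 0], [-0.2, 4.9, 0.1, 0, 0, 0], [-0.2, 4.9, 0.1, 0, 0, 0], [-0.2, 4.9, 0.1, 0, 0, 0], [-0.2, 4.5, 0.1, 0, 0, 0], [0, 3, 0, 0, 0, 0]], "grip": 0}}

```text
clock: 7.5
position: [0.4611, 0.172, 0.2496]
ee_rot: [-3.139, -0.1, -0.001]
force: [0.3, -1.4, 0.1]
width: 0.354
```

Emit:
{"op": "move_arm", "data": {"series": [[0, 0, -4, 0, 0, 0], [0, 0, -1, 0, 0, 0], [0, 2, 0, 0, 0, 0], [0, 1.5, 0, 0, 0, 0], [0, 1.5, 0, 0, 0, 0], [0, 1.5, 0, 0, 0, 0], [0, 1, 0, 0, 0, 0], [0, 0.5, 0, 0, 0, 0]]}}

```text
clock: 8.3
position: [0.4618, 0.2495, 0.1993]
ee_rot: [-3.14, -0.097, 0.0]
force: [-0.1, -2.4, 0.3]
width: 0.006
```

Emit:
{"op": "move_arm", "data": {"series": [[0, 0.8, 0, 0, 0, 0], [0, 0.8, 0, 0, 0, 0], [0, 0.8, 0, 0, 0, 0], [0, 0.4, 0, 0, 0, 0], [0, 0.3, 0, 0, 0, 0], [0, 0, 0, 0, 0, 0]]}}

```text
clock: 8.9
position: [0.462, 0.2655, 0.1987]
ee_rot: [3.12, 0.078, -0.009]
force: [-10.6, -49.7, 30.9]
width: 0.005
```

Emit:
{"op": "move_arm", "data": {"series": [[0, -3, 0, 0, 0, 0], [0, -2, 3, 0, 0, 0], [0, 0, 3, 0, 0, 6], [3, -3, 0, 0, 0, 6], [3.3, -3.3, 0, 1.3, -4.8, 0], [3.3, -3.3, 0, 1.3, -4.8, 0], [3.3, -3.3, 0, 1.3, -4.8, 0], [3.1, -3.0, 0, 0, 0, 0]], "grip": 1}}

```text
clock: 9.7
position: [0.6214, 0.0681, 0.2592]
ee_rot: [-3.055, -0.414, -0.404]
force: [0.2, -0.3, 0.3]
width: 0.652
```

Run:
```python
from h import *
print(monitor.observe()['position'], R(monitor.observe()['ee_rot']).round(3).tolist())
c=cam('wrist'); save(c,'wrist2.png')
for th in ['canister','tray','tall_tin']:
    for d in outline_of('wrist',th)[:1]: print(th,d['p'],d['rect'])
t=cam('top'); save(t,'top2.png')
```

```text
[0.62142994 0.06808162 0.25921097] [[0.931, 0.266, 0.251], [0.257, -0.964, 0.066], [0.259, 0.003, -0.966]]
canister 0.56 [269.0, 236.5, 93.3, 90.0]
tray 0.92 [221.6, 183.3, 387.8, 251.6]
tall_tin 0.87 [452.0, 270.9, 185.7, 73.0]
```

View pics/wrist2.png

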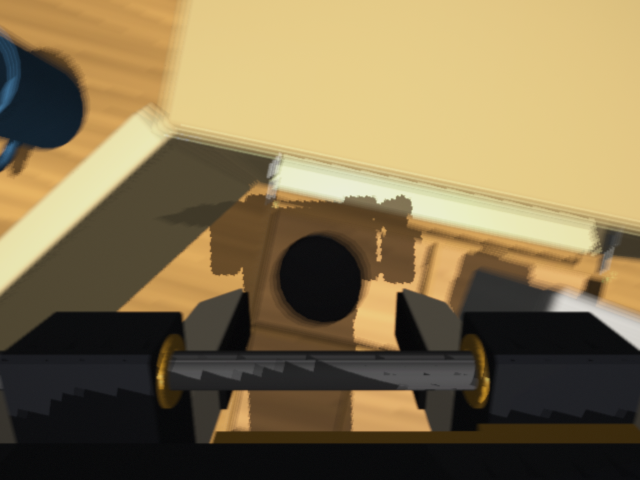

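Run:
```python
from h import *
c=cam('wrist'); s=monitor.observe(); print(s['position'])
print(ray(c,320,279,.12))
g=(c['img'].max(2)<45).astype(np.uint8); n,l,st,ce=cv2.connectedComponentsWithStats(g)
k=l[279,320]; print(st[k],ce[k]); print(ray(c,*ce[k],.12))
```

```text
[0.62136849 0.07174457 0.25908717]
[0.62402562 0.07294518 0.12      ]
[ 274  237   90   92 6457] [318.75979557 282.35295029]
[0.62156573 0.07315022 0.12      ]
```

Emit:
{"op": "move_arm", "data": {"series": [[0, 0.1, -4.5, 0, 0, 0], [0, 0, -4.5, 0, 0, 0], [0, 0, -4, 0, 0, 0], [0, 0, -3, 0, 0, 0], [0, 0, -1.2, 0, 0, 0], [0, 0, 0, 0, 0, 0]], "grip": 1}}

```text
clock: 10.6
position: [0.6207, 0.0725, 0.0859]
ee_rot: [-3.054, -0.418, -0.396]
force: [0.5, 0.3, 1.1]
width: 1.0
```

Emit:
{"op": "move_arm", "data": {"series": [[0, 0, 0, 0, 0, 0], [0, 0, 0, 0, 0, 0], [0, 0, 0, 0, 0, 0], [0, 0, 0, 0, 0, 0], [0, 0, 0, 0, 0, 0]], "grip": 0, "force": 30}}

```text
clock: 11.1
position: [0.6225, 0.0719, 0.0883]
ee_rot: [-3.053, -0.415, -0.403]
force: [-2.4, 1.7, 6.6]
width: 0.674
```

Emit:
{"op": "move_arm", "data": {"series": [[0, 0, 3, 0, 0, 0], [0, 0, 3, 0, 0, 0], [-3.5, -3.2, 0, 0, 0, 0], [-3.7, -3.4, 0, 0, 0, 0], [-3.7, -3.5, 0, 0, 0, 0], [0, 0, -2.5, 0, 0, 0], [0, 0, -2.5, 0, 0, 0], [0, 0, 0, 0, 0, 0]]}}

```text
clock: 11.9
position: [0.5109, -0.0298, 0.0944]
ee_rot: [-3.055, -0.413, -0.391]
force: [-0.4, 0.9, -4.8]
width: 0.674
```

Run:
```python
from h import *
t=cam('top'); save(t,'top3.png')
s=cam('scene'); save(s,'scene3.png')
a=cv2.resize(t['img'][180:330,220:400],(480,400),interpolation=cv2.INTER_CUBIC)
b=cv2.resize(s['img'][180:330,220:340],(320,400),interpolation=cv2.INTER_CUBIC)
cv2.imwrite('pics/m3.png',np.hstack([a,b])[:,:,::-1]); print(monitor.observe()['position'])
```

```text
[ 0.51326723 -0.02866261  0.09701673]
```

View pics/m3.png

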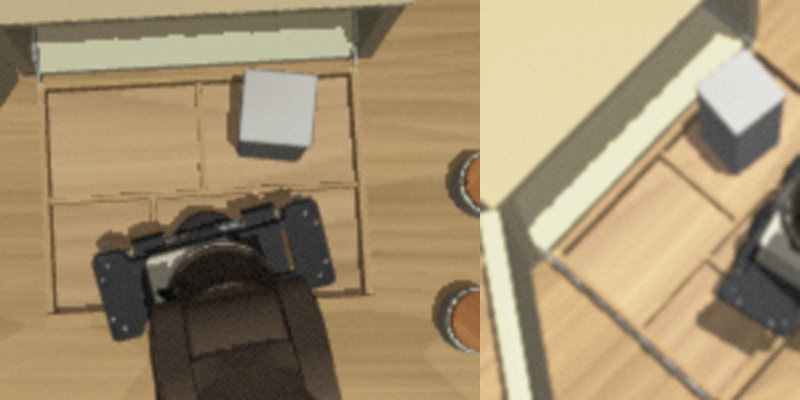

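Run:
```python
from h import *
c=cam('top')
f=lambda u,v,z: ray(c,220+u/2.6667,180+v/2.6667,z)[:2].round(4)
print('front L,R',f(53,312,.074),f(370,294,.074))
print('divider mid top, bottom',f(199,85,.044),f(203,190,.044),'hdiv L R',f(48,202,.044),f(358,185,.044))
print('left f0/f1 div',f(151,197,.044))
```

```text
front L,R [0.4537 0.107 ] [ 0.4711 -0.1773]
divider mid top, bottom [ 0.6651 -0.0212] [ 0.5664 -0.0258] hdiv L R [0.5542 0.1175] [ 0.5721 -0.1704]
left f0/f1 div [0.5595 0.0224]
```

Emit:
{"op": "move_arm", "data": {"series": [[0, 0, -0.5, 0, 0, 0], [0, 0, -0.4, 0, 0, 0], [0, 0, 0, 0, 0, 0]]}}

```text
clock: 12.35
position: [0.5142, -0.0286, 0.0884]
ee_rot: [-3.054, -0.416, -0.402]
force: [0.2, 0.5, -3.4]
width: 0.674
```

Emit:
{"op": "move_arm", "data": {"series": [[0, 0, 0, 0, 0, 0], [0, 0, 0, 0, 0, 0], [0, 0, 0, 0, 0, 0], [-1.0, -0.2, 4, 0, 0, 0], [-0.5, 0, 4.5, 0, 0, 0], [0, 0, 4.5, 0, 0, 0], [0, 0, 4.5, -1.3, 4.8, 0], [0, 0, 0, -1.3, 4.8, 0]], "grip": 1}}

```text
clock: 13.15
position: [0.5013, -0.0314, 0.2687]
ee_rot: [-3.102, -0.419, -0.151]
force: [0.2, 1.1, 0.1]
width: 1.0
```

Emit:
{"op": "move_arm", "data": {"series": [[3, -1.4, 0, -1.4, 4.9, 0], [3.2, -1.4, 0, 0, 0, -6.5], [3.2, -1.4, 0, 0, 0, -6.5], [3.2, -1.5, 0, 0, 0, -6.5], [0, 0, 0, 0, 0, 0], [0, 0, 0, 0, 0, 0]]}}

```text
clock: 13.75
position: [0.6249, -0.0879, 0.2611]
ee_rot: [3.139, -0.109, -0.001]
force: [-0.2, 0.8, -0.3]
width: 0.997
```

Run:
```python
from h import *
c=cam('wrist'); save(c,'wrist4.png'); s=monitor.observe(); Rm=R(s['ee_rot']); print(s['position'],'tool y',Rm[:,1].round(3),'z',Rm[:,2].round(3))
d=outline_of('wrist','tall_tin'); print([(x['p'],x['rect']) for x in d])
img=c['img'].copy(); p=proj(c,[[.627,-.0885,.168]])[0]; print(p)
cv2.circle(img,tuple(int(x) for x in p),3,(255,0,0),-1); cv2.imwrite('pics/wrist4.png',img[:,:,::-1])
```

```text
[ 0.62438687 -0.08736371  0.26150068] tool y [-0.069 -0.998  0.001] z [-0.001 -0.001 -1.   ]
[(0.74, [265.7, 166.1, 111.5, 132.6]), (0.73, [606.5, 292.4, 31.0, 17.5])]
[322.64227193 249.43187387]
```

View pics/wrist4.png

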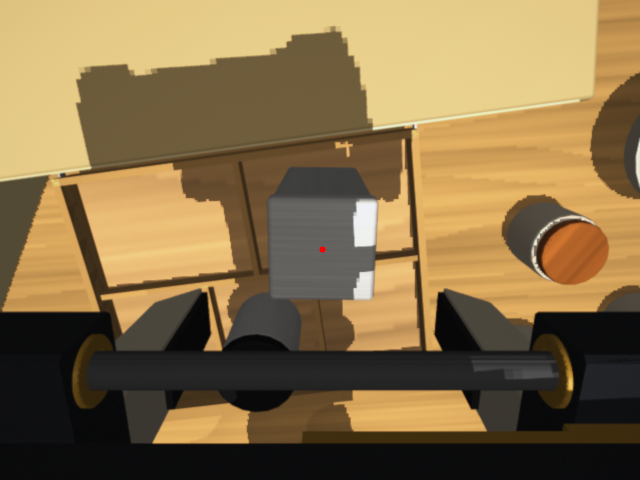

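Emit:
{"op": "move_arm", "data": {"series": [[0.25, -0.1, -4, 0, 0, 0], [0, 0, -4, 0, 0, 0], [0, 0, -3.5, 0, 0, 0], [0, 0, -1, 0, 0, 0], [0, 0, 0, 0, 0, 0]]}}

```text
clock: 14.35
position: [0.6261, -0.0885, 0.1362]
ee_rot: [3.139, -0.109, -0.004]
force: [0.1, -0.6, 0.7]
width: 1.003
```

Emit:
{"op": "move_arm", "data": {"series": [[0, 0, 0, 0, 0, 0], [0, 0, 0, 0, 0, 0], [0, 0, 0, 0, 0, 0], [0, 0, 0, 0, 0, 0], [0, 0, 0, 0, 0, 0]], "grip": 0, "force": 30}}

```text
clock: 14.85
position: [0.6279, -0.0888, 0.1376]
ee_rot: [3.139, -0.11, 0.003]
force: [-0.6, 0.6, 5.0]
width: 0.672
```

Emit:
{"op": "move_arm", "data": {"series": [[0, 0, 2, 0, 0, 0], [-0.5, 0, 3, 0, 0, 0], [-0.5, 2.5, 0, 0, 0, 2.5], [-0.35, 3, 0, 0, 0, 2.5], [0, 3, 0, 0, 0, 2.5], [0, 2.5, 0, 0, 0, 0], [0, 1.5, 0, 0, 0, 0], [0, 0, 0, 0, 0, 0]]}}

```text
clock: 15.65
position: [0.6133, 0.0393, 0.1864]
ee_rot: [-3.14, -0.102, 0.001]
force: [0.1, -0.5, -3.8]
width: 0.674
```

Emit:
{"op": "move_arm", "data": {"series": [[0, 0, -2, 0, 0, 0], [0, 0, -2, 0, 0, 0], [0, 0, -0.7, 0, 0, 0], [0, 0, -0.3, 0, 0, 0], [0, 0, 0, 0, 0, 0]]}}

```text
clock: 16.15
position: [0.6148, 0.0348, 0.1376]
ee_rot: [3.138, 0.093, 0.003]
force: [0.4, -1.2, 0.3]
width: 0.669
```

Emit:
{"op": "move_arm", "data": {"series": [[0, 0, 0, 0, 0, 0], [0, 0, 0, 0, 0, 0], [0, 0, 0, 0, 0, 0], [0, 0, 3, 0, 0, 0], [0, 0, 4, 0, 0, 0], [-3.5, -2, 4, 0, 0, 0], [-3.7, -2.3, 0, 0, 0, 0], [-3.0, -2.2, 0, 0, 0, 0]], "grip": 1}}

```text
clock: 16.95
position: [0.515, -0.0268, 0.2432]
ee_rot: [3.139, 0.096, 0.004]
force: [-0.0, -1.0, -0.1]
width: 1.001
```

Run:
```python
from h import *
c=cam('wrist'); c=cam('wrist'); s=monitor.observe(); print(s['position'])
img=c['img'].copy()
for p in proj(c,[[.513,-.0287,.12],[.455,-.033,.074],[.511,-.0295,.028],[.5052,.0658,.028],[.5168,-.1248,.028],[.6133,.0488,.028],[.6221,-.095,.028]]): cv2.circle(img,tuple(int(x) for x in p),4,(255,0,0),-1)
cv2.imwrite('pics/wrist5.png',img[:,:,::-1])
print([(x['p'],x['rect']) for x in outline_of('wrist','canister')])
```

```text
[ 0.51253275 -0.03007888  0.24237277]
[(0.76, [269.2, 165.1, 97.9, 109.5])]
```

View pics/wrist5.png

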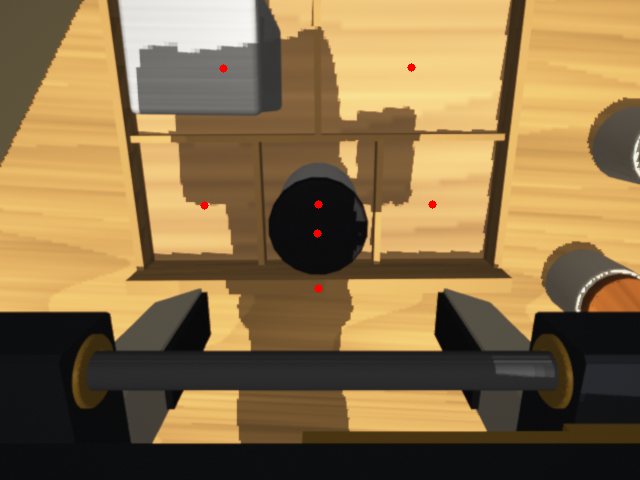

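Emit:
{"op": "move_arm", "data": {"series": [[0.3, 0, -4.5, 0, 0, 0], [0, 0, -4.5, 0, 0, 0], [0, 0, -4, 0, 0, 0], [0, 0, -2.2, 0, 0, 0], [0, 0, 0, 0, 0, 0]]}}

```text
clock: 17.6
position: [0.5176, -0.0257, 0.087]
ee_rot: [3.14, 0.097, -0.008]
force: [-0.2, 0.8, 0.6]
width: 0.999
```

Emit:
{"op": "move_arm", "data": {"series": [[0, 0, 0, 0, 0, 0], [0, 0, 0, 0, 0, 0], [0, 0, 0, 0, 0, 0], [0, 0, 0, 0, 0, 0], [0, 0, 0, 0, 0, 0], [0, 0, 3, 0, 0, 0], [0, 0, 3, 0, 0, 0]], "grip": 0}}

```text
clock: 18.3
position: [0.5178, -0.0265, 0.15]
ee_rot: [3.139, 0.095, -0.004]
force: [0.6, 0.2, -3.6]
width: 0.673
```

Emit:
{"op": "move_arm", "data": {"series": [[0, -3.5, 0, 0, 0, 0], [2.5, -3, 0, 0, 0, 0], [3.0, -1.1, 0, 0, 0, 0], [3.0, 0, 0, 0, 0, 0], [2.2, 0, 0, 0, 0, 0], [0, 0, -3, 0, 0, 0], [0, 0, -2, 0, 0, 0], [0, 0, 0, 0, 0, 0]]}}

```text
clock: 19.1
position: [0.6233, -0.1024, 0.0966]
ee_rot: [3.14, 0.095, -0.01]
force: [-1.0, -0.9, -4.1]
width: 0.672
```

Emit:
{"op": "move_arm", "data": {"series": [[0, 0, -0.6, 0, 0, 0], [0, 0, -0.4, 0, 0, 0], [0, 0, 0, 0, 0, 0]]}}

```text
clock: 19.4
position: [0.6271, -0.1024, 0.0913]
ee_rot: [3.139, 0.095, 0.005]
force: [0.1, -0.3, -3.7]
width: 0.67
```

Emit:
{"op": "move_arm", "data": {"series": [[0, 0, 0, 0, 0, 0], [0, 0, 0, 0, 0, 0], [0, 0, 0, 0, 0, 0], [0, 0, 4, 0, 0, 0], [0, 0, 4.5, 0, 0, 0], [-2, 0, 4, 0, 0, 0], [-4, -2.5, 2, 0, 0, 0], [-4, -2.5, 0, 0, 0, 0]], "grip": 1}}

```text
clock: 20.2
position: [0.5283, -0.1516, 0.2381]
ee_rot: [3.137, 0.099, 0.011]
force: [0.4, -0.9, -1.2]
width: 0.998
```

Emit:
{"op": "move_arm", "data": {"series": [[-4, -2.8, 0, 0, 0, 0], [-4, -2.8, 0, 0, 0, 0], [-4, -2.8, 0, 0, 0, 0], [-3, -3, 0, 0, 0, 0], [0, -3, 0, 0, 0, 0], [0, 0, 0, 0, 0, 0]]}}

```text
clock: 20.8
position: [0.3755, -0.3002, 0.235]
ee_rot: [3.137, 0.085, 0.002]
force: [0.2, -0.3, 0.1]
width: 1.001
```

```bash
cat >> h.py <<'E'
def jars(c,draw=None):
    """orange wooden lids -> world centres (lid top z=.066 on counter)"""
    h=cv2.cvtColor(c['img'],cv2.COLOR_RGB2HSV)
    m=((h[:,:,0]>5)&(h[:,:,0]<14)&(h[:,:,1]>140)&(h[:,:,2]>70)).astype(np.uint8)
    m=cv2.morphologyEx(m,cv2.MORPH_OPEN,np.ones((3,3)))
    n,l,st,ce=cv2.connectedComponentsWithStats(m); out=[]
    for k in range(1,n):
        if st[k,4]>100:
            cnt=max(cv2.findContours((l==k).astype(np.uint8),0,1)[0],key=len)
            (u,v),r=cv2.minEnclosingCircle(cnt); out.append((st[k].tolist(),(round(u,1),round(v,1)),ray(c,u,v,.066).round(4)[:2].tolist()))
    return out
E
python3 - <<'E'
from h import *
for n in ['wrist','top','scene']:
    c=cam(n); save(c,n+'6.png'); print(n); [print(x) for x in jars(c)]
    print([(round(x['p'],2),x['rect']) for x in outline_of(n,'jar0')])
print(monitor.observe()['position'])
E
```

```text
wrist
([427, 42, 80, 85, 5354], (467.3, 84.4), [0.4754, -0.394])
([257, 77, 78, 81, 4879], (296.1, 117.1), [0.4478, -0.279])
[(0.92, [256.8, 73.7, 86.8, 88.5]), (0.86, [408.4, 41.1, 100.3, 91.2]), (0.67, [359.0, 194.9, 82.8, 88.3]), (0.59, [496.5, 146.8, 116.0, 91.2])]
top
([310, 117, 33, 35, 883], (325.8, 134.0), [0.859, -0.0975])
([532, 364, 74, 116, 4160], (568.5, 427.2), [0.1494, -0.6773])
[(0.8, [430.3, 275.5, 31.7, 29.6]), (0.75, [382.7, 284.7, 29.3, 30.4]), (0.73, [111.2, 192.2, 120.3, 136.0]), (0.71, [387.8, 237.8, 30.4, 26.1]), (0.57, [463.4, 306.0, 31.9, 12.4])]
scene
([257, 137, 25, 24, 377], (268.8, 148.6), [0.884, -0.1531])
[(0.95, [422.0, 181.5, 26.3, 23.0]), (0.74, [401.6, 215.7, 25.6, 25.3]), (0.68, [368.7, 178.3, 26.2, 30.6]), (0.6, [451.2, 223.1, 23.7, 21.4])]
[ 0.3775342  -0.29475001  0.23454482]
```

View pics/wrist6.png

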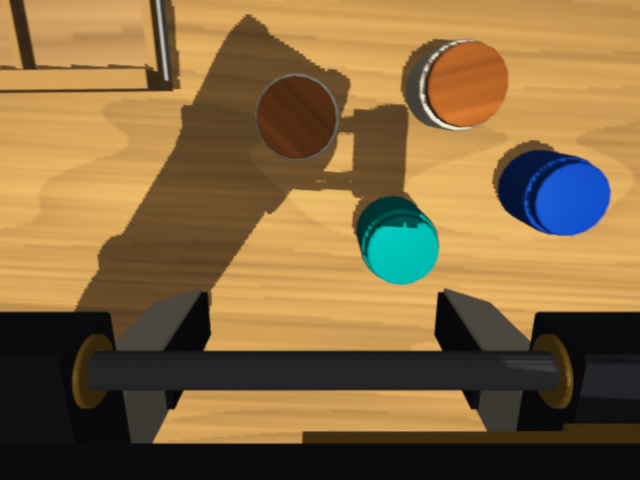

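Emit:
{"op": "move_arm", "data": {"series": [[3.5, 0.8, -4.5, 0, 0, 0], [3.5, 0.8, -4.5, 0, 0, 0], [0, 0, -4, 0, 0, 0], [0, 0, -3, 0, 0, 0], [0, 0, 0, 0, 0, 0], [0, 0, 0, 0, 0, 0]]}}

```text
clock: 21.7
position: [0.4381, -0.2813, 0.0867]
ee_rot: [3.14, 0.097, -0.0]
force: [0.2, -0.4, 0.3]
width: 1.003
```

Emit:
{"op": "move_arm", "data": {"series": [[0.9, 0.2, 0, 0, 0, 0], [0, 0, -2, 0, 0, 0], [0, 0, -2, 0, 0, 0], [0, 0, 0, 0, 0, 0]]}}

```text
clock: 22.1
position: [0.4472, -0.2798, 0.0463]
ee_rot: [3.139, 0.096, 0.0]
force: [-0.6, 0.2, -0.3]
width: 0.996
```

Emit:
{"op": "move_arm", "data": {"series": [[0, 0, 0, 0, 0, 0], [0, 0, 0, 0, 0, 0], [0, 0, 0, 0, 0, 0], [0, 0, 0, 0, 0, 0], [0, 0, 0, 0, 0, 0], [0, 0, 3, 0, 0, 0], [0, 0, 4, 0, 0, 0], [0, 0, 3.5, 0, 0, 0]], "grip": 0, "force": 25}}

```text
clock: 22.9
position: [0.4463, -0.2798, 0.1525]
ee_rot: [3.14, 0.096, -0.001]
force: [0.5, -1.2, -2.7]
width: 0.67
```

Emit:
{"op": "move_arm", "data": {"series": [[1, 4, 0, 0, 0, 0], [1, 4.8, 0, 0, 0, 0], [1, 4.8, 0, 0, 0, 0], [1, 4.8, 0, 0, 0, 0], [1, 4.8, 0, 0, 0, 0], [1, 4.8, 0, 0, 0, 0], [0, 4.6, 0, 0, 0, 0], [0, 2, 0, 0, 0, 0]]}}

```text
clock: 23.7
position: [0.5062, 0.0714, 0.1514]
ee_rot: [-3.139, -0.104, -0.001]
force: [-0.8, -0.4, -3.6]
width: 0.671
```

Emit:
{"op": "move_arm", "data": {"series": [[0, 0, -3, 0, 0, 0], [0, 0, -2.5, 0, 0, 0], [0, 0, -1, 0, 0, 0], [0, 0, 0, 0, 0, 0], [0, 0, 0, 0, 0, 0]]}}

```text
clock: 24.2
position: [0.5072, 0.066, 0.087]
ee_rot: [3.139, 0.095, 0.001]
force: [0.2, 0.2, -2.0]
width: 0.671
```

Emit:
{"op": "move_arm", "data": {"series": [[0, 0, -0.7, 0, 0, 0], [0, 0, -0.4, 0, 0, 0], [0, 0, 0, 0, 0, 0]]}}

```text
clock: 24.5
position: [0.5067, 0.0658, 0.0752]
ee_rot: [3.139, 0.095, 0.0]
force: [0.5, -0.5, -2.7]
width: 0.673
```

Emit:
{"op": "move_arm", "data": {"series": [[0, 0, 0, 0, 0, 0], [0, 0, 0, 0, 0, 0], [0, 0, 0, 0, 0, 0], [0, 0, 4, 0, 0, 0], [0, 0, 4.5, 0, 0, 0], [-1, -4.5, 4.5, 0, 0, 0], [-1, -4.8, 3, 0, 0, 0], [-1, -4.8, 0, 0, 0, 0]], "grip": 0.8}}

```text
clock: 25.3
position: [0.4824, -0.0588, 0.2255]
ee_rot: [3.138, 0.099, 0.013]
force: [1.3, -0.7, -0.1]
width: 0.806
```

Emit:
{"op": "move_arm", "data": {"series": [[-1, -4.8, 0, 0, 0, 0], [-1, -4.8, 0, 0, 0, 0], [-1, -4.8, 0, 0, 0, 0], [-1, -4.8, 0, 0, 0, 0], [-1, -4.8, 0, 0, 0, 0], [-1, -4.5, 0, 0, 0, 0], [0, -2.5, 0, 0, 0, 0], [0, 0, 0, 0, 0, 0]], "grip": 1}}

```text
clock: 26.1
position: [0.4187, -0.3732, 0.2213]
ee_rot: [3.137, 0.085, 0.0]
force: [-0.6, 0.6, 0.1]
width: 1.001
```

Run:
```python
from h import *
c=cam('wrist'); c=cam('wrist'); save(c,'wrist7.png'); [print(x) for x in jars(c)]
print(monitor.observe()['position'])
print([(round(x['p'],2),x['rect']) for x in outline_of('wrist','jar0')])
t=cam('top'); save(t,'top7.png'); print([(round(x['p'],2),x['rect']) for x in outline_of('top','jar0')])
```

```text
([176, 0, 70, 21, 1020], (210.5, 1.0), [0.5574, -0.2944])
([322, 105, 81, 83, 5194], (361.9, 146.2), [0.4758, -0.3944])
([472, 411, 13, 20, 159], (479.0, 420.5), [0.2602, -0.5095])
[ 0.42028141 -0.36859133  0.22126267]
[(0.91, [318.2, 99.7, 86.0, 87.5]), (0.8, [268.7, 245.7, 81.9, 95.7]), (0.77, [173.4, 0.0, 99.1, 38.0]), (0.59, [416.9, 199.3, 98.4, 96.1])]
[(0.9, [245.4, 262.6, 27.7, 26.9]), (0.72, [427.8, 277.1, 32.5, 26.3]), (0.72, [417.0, 327.5, 30.2, 23.0]), (0.64, [389.0, 238.4, 29.7, 29.4])]
```

Emit:
{"op": "move_arm", "data": {"series": [[2.8, -1.3, -4, 0, 0, 0], [2.7, -1.2, -4, 0, 0, 0], [0, 0, -3.5, 0, 0, 0], [0, 0, -2, 0, 0, 0], [0, 0, 0, 0, 0, 0], [0, 0, 0, 0, 0, 0]]}}

```text
clock: 26.95
position: [0.4756, -0.3928, 0.0874]
ee_rot: [3.139, 0.097, 0.001]
force: [0.7, 0.5, 0.7]
width: 0.999
```

Emit:
{"op": "move_arm", "data": {"series": [[0, -0.1, -2, 0, 0, 0], [0, 0, -2, 0, 0, 0], [0, 0, 0, 0, 0, 0]]}}

```text
clock: 27.25
position: [0.4747, -0.394, 0.0467]
ee_rot: [3.14, 0.096, -0.001]
force: [-0.1, -0.3, 0.3]
width: 0.999
```

Emit:
{"op": "move_arm", "data": {"series": [[0, 0, 0, 0, 0, 0], [0, 0, 0, 0, 0, 0], [0, 0, 0, 0, 0, 0], [0, 0, 0, 0, 0, 0], [0, 0, 0, 0, 0, 0], [0, 0, 3, 0, 0, 0], [0, 0, 4, 0, 0, 0], [0, 0, 3.5, 0, 0, 0]], "grip": 0, "force": 25}}

```text
clock: 28.05
position: [0.4746, -0.3942, 0.1528]
ee_rot: [3.14, 0.096, -0.001]
force: [1.4, -0.6, -3.8]
width: 0.672
```

Emit:
{"op": "move_arm", "data": {"series": [[0.6, 4.5, 0, 0, 0, 0], [0.6, 4.9, 0, 0, 0, 0], [0.6, 4.9, 0, 0, 0, 0], [0.6, 4.9, 0, 0, 0, 0], [0.6, 4.9, 0, 0, 0, 0], [0.7, 4.9, 0, 0, 0, 0], [0, 4.6, 0, 0, 0, 0], [0, 2.9, 0, 0, 0, 0]]}}

```text
clock: 28.85
position: [0.5115, -0.0253, 0.1517]
ee_rot: [-3.14, -0.101, 0.0]
force: [0.7, 0.3, -3.6]
width: 0.671
```

Emit:
{"op": "move_arm", "data": {"series": [[0, 0, -3, 0, 0, 0], [0, 0, -2.5, 0, 0, 0], [0, 0, -1, 0, 0, 0], [0, 0, 0, 0, 0, 0], [0, 0, 0, 0, 0, 0]]}}

```text
clock: 29.35
position: [0.5124, -0.0297, 0.0873]
ee_rot: [3.139, 0.095, 0.001]
force: [0.5, 0.4, -3.0]
width: 0.668
```

Emit:
{"op": "move_arm", "data": {"series": [[0, 0, -0.7, 0, 0, 0], [0, 0, -0.5, 0, 0, 0], [0, 0, 0, 0, 0, 0]]}}

```text
clock: 29.65
position: [0.5128, -0.0297, 0.0752]
ee_rot: [3.139, 0.095, 0.003]
force: [0.9, 0.2, -0.1]
width: 0.673
```

Emit:
{"op": "move_arm", "data": {"series": [[0, 0, 0, 0, 0, 0], [0, 0, 0, 0, 0, 0], [0, 0, 0, 0, 0, 0], [0, 0, 4, 0, 0, 0], [0, 0, 4.5, 0, 0, 0], [0, -4.5, 4.5, 0, 0, 0], [0, -4.8, 3, 0, 0, 0], [0, -4.8, 0, 0, 0, 0]], "grip": 0.8}}

```text
clock: 30.45
position: [0.5143, -0.1559, 0.2261]
ee_rot: [3.137, 0.099, 0.012]
force: [0.1, 0.4, -0.3]
width: 0.802
```

Emit:
{"op": "move_arm", "data": {"series": [[0, -4.5, 0, 0, 0, 0], [0, -4, 0, 0, 0, 0], [0, -3, 0, 0, 0, 0], [0, 0, 0, 0, 0, 0], [0, 0, 0, 0, 0, 0]], "grip": 1}}

```text
clock: 30.95
position: [0.5117, -0.2706, 0.2214]
ee_rot: [3.14, 0.093, -0.0]
force: [1.0, 0.9, 0.7]
width: 0.997
```

Run:
```python
from h import *
c=cam('wrist'); c=cam('wrist'); save(c,'wrist8.png'); [print(x) for x in jars(c)]
print(monitor.observe()['position'])
print([(round(x['p'],2),x['rect']) for x in outline_of('wrist','jar0')])
t=cam('top'); save(t,'top8.png'); print([(round(x['p'],2),x['rect']) for x in outline_of('top','jar0')])
```

```text
([323, 94, 82, 84, 5117], (363.1, 135.2), [0.5755, -0.2931])
[ 0.5122315  -0.26880269  0.22158146]
[(0.92, [317.0, 89.2, 87.9, 88.6]), (0.9, [513.9, 302.2, 45.9, 36.4]), (0.81, [382.9, 342.4, 78.9, 89.1]), (0.7, [0.0, 155.9, 53.9, 88.5])]
[(0.77, [391.0, 234.7, 27.3, 20.6]), (0.62, [286.4, 262.8, 24.4, 24.0]), (0.6, [246.4, 261.1, 24.8, 26.1]), (0.57, [417.9, 324.2, 11.6, 25.2])]
```

Emit:
{"op": "move_arm", "data": {"series": [[3.2, -1.2, -4, 0, 0, 0], [3.1, -1.2, -4, 0, 0, 0], [0, 0, -3.5, 0, 0, 0], [0, 0, -2, 0, 0, 0], [0, 0, 0, 0, 0, 0], [0, 0, 0, 0, 0, 0]]}}

```text
clock: 31.8
position: [0.5726, -0.2927, 0.0907]
ee_rot: [3.139, 0.097, 0.001]
force: [0.5, -0.1, 0.6]
width: 1.0
```

Emit:
{"op": "move_arm", "data": {"series": [[0.3, 0, -2.4, 0, 0, 0], [0, 0, -2, 0, 0, 0], [0, 0, 0, 0, 0, 0]]}}

```text
clock: 32.1
position: [0.5748, -0.2928, 0.0459]
ee_rot: [3.139, 0.096, -0.001]
force: [0.6, 0.2, 0.7]
width: 1.003
```

Emit:
{"op": "move_arm", "data": {"series": [[0, 0, 0, 0, 0, 0], [0, 0, 0, 0, 0, 0], [0, 0, 0, 0, 0, 0], [0, 0, 0, 0, 0, 0], [0, 0, 0, 0, 0, 0], [0, 0, 3, 0, 0, 0], [0, 0, 4, 0, 0, 0], [0, 0, 3.5, 0, 0, 0]], "grip": 0, "force": 25}}

```text
clock: 32.9
position: [0.5748, -0.293, 0.1522]
ee_rot: [3.14, 0.095, -0.001]
force: [0.3, -0.6, -2.3]
width: 0.67
```

Emit:
{"op": "move_arm", "data": {"series": [[-2.8, 1, 0, 0, 0, 0], [-2.9, 2, 0, 0, 0, 0], [0, 4, 0, 0, 0, 0], [0, 4.5, 0, 0, 0, 0], [0, 3.5, 0, 0, 0, 0], [0, 1.8, 0, 0, 0, 0], [0, 0, -2, 0, 0, 0], [0, 0, -2.5, 0, 0, 0]]}}

```text
clock: 33.7
position: [0.519, -0.1243, 0.1066]
ee_rot: [3.138, 0.098, 0.004]
force: [-0.1, -0.2, -3.3]
width: 0.674
```

Emit:
{"op": "move_arm", "data": {"series": [[0, 0, -2, 0, 0, 0], [0, 0, 0, 0, 0, 0], [0, 0, 0, 0, 0, 0]]}}

```text
clock: 34.0
position: [0.518, -0.1252, 0.0863]
ee_rot: [3.139, 0.095, -0.001]
force: [-0.6, 0.5, -2.4]
width: 0.673
```

Emit:
{"op": "move_arm", "data": {"series": [[0, 0, -0.7, 0, 0, 0], [0, 0, -0.5, 0, 0, 0], [0, 0, 0, 0, 0, 0]]}}

```text
clock: 34.3
position: [0.519, -0.1254, 0.0747]
ee_rot: [3.139, 0.095, 0.003]
force: [0.6, 0.0, -1.3]
width: 0.671
```

Emit:
{"op": "move_arm", "data": {"series": [[0, 0, 0, 0, 0, 0], [0, 0, 0, 0, 0, 0], [0, 0, 0, 0, 0, 0], [0, 0, 4, 0, 0, 0], [0, 0, 4.5, 0, 0, 0], [-3, -3, 4.5, 0, 0, 0], [-3, -3, 3, 0, 0, 0], [-4, -2, 0, 0, 0, 0]], "grip": 0.8}}

```text
clock: 35.1
position: [0.4272, -0.2005, 0.2284]
ee_rot: [3.136, 0.095, 0.012]
force: [-0.4, -1.2, -0.3]
width: 0.8
```

Emit:
{"op": "move_arm", "data": {"series": [[-2, -4.5, 0, 0, 0, 0], [0, -4.8, 0, 0, 0, 0], [0, -4.8, 0, 0, 0, 0], [0, 0, 0, 0, 0, 0], [0, 0, 0, 0, 0, 0]], "grip": 0}}

```text
clock: 35.6
position: [0.4046, -0.3402, 0.2241]
ee_rot: [3.139, 0.091, -0.0]
force: [0.7, 1.8, -0.3]
width: 0.415
```

Run:
```python
from h import *
t=cam('top'); save(t,'top9.png'); s=cam('scene'); save(s,'scene9.png')
a=cv2.resize(t['img'][170:330,140:400],(487,300),interpolation=cv2.INTER_CUBIC)
b=cv2.resize(s['img'][180:330,215:375],(313,300),interpolation=cv2.INTER_CUBIC)
cv2.imwrite('pics/m9.png',np.hstack([a,b])[:,:,::-1])
for n in ['mug','bowl','vase','door']: print(n,[(round(x['p'],2),x['rect']) for x in outline_of('top',n)[:1]])
print(monitor.observe()['position'])
```

```text
mug [(0.9, [116.3, 176.9, 44.2, 54.0])]
bowl [(0.82, [421.2, 195.2, 48.8, 46.1])]
vase [(0.67, [308.5, 115.2, 35.9, 36.3])]
door [(0.62, [113.7, 187.8, 110.3, 140.6])]
[ 0.40550702 -0.33823119  0.22455138]
```

View pics/m9.png

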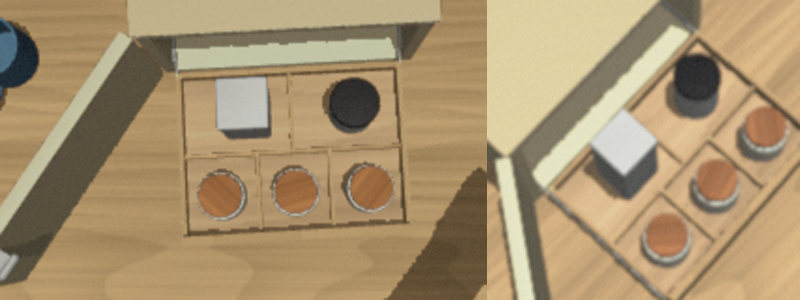

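Emit:
{"op": "move_arm", "data": {"series": [[-0.1, 3.8, 0, 0.5, -8, 0], [-0.1, 3.8, 0, 0.5, -8, 0], [-0.1, 3.8, 0, 0.5, -8, 0], [-0.1, 3.8, 0, 0.5, -8, 0], [0, 3.8, 0, 0.5, -8, 0], [0, 3.8, 0, 0, 0, 0], [0, 3.8, 0, 0, 0, 0], [0, 3.5, 0, 0, 0, 0]], "grip": 0}}

```text
clock: 36.7
position: [0.4062, -0.066, 0.2255]
ee_rot: [-2.974, -0.113, -0.87]
force: [0.6, -0.3, 0.4]
width: 0.003
```

Emit:
{"op": "move_arm", "data": {"series": [[0, 0, -4, 0, 0, 0], [0, 0, -4, 0, 0, 0], [0, 0, -4, 0, 0, 0], [0, 0, -3, 0, 0, 0], [0, 0, -1.5, 0, 0, 0], [0, 0, 0, 0, 0, 0], [0, 0, 0, 0, 0, 0]]}}

```text
clock: 37.4
position: [0.41, -0.0783, 0.1486]
ee_rot: [-2.963, -0.133, -0.792]
force: [-0.3, 0.2, 0.4]
width: 0.001
```

Run:
```python
from h import *
s=monitor.observe(); print(s['joints'].round(3),s['position'].round(4),R(s['ee_rot']).round(3).tolist())
```

```text
[ 0.833  0.142 -0.639  2.509 -1.318  0.118  0.027] [ 0.41   -0.0783  0.1486] [[0.863, 0.102, 0.494], [0.065, -0.994, 0.091], [0.501, -0.046, -0.864]]
```

```bash
cat >> h.py <<'E'
def rel(tilt,yaw=3.5):
    "rotvec (deg, world) from the present pose to tool down, jaw along cupboard y, leaned by tilt so the fingers point ahead"
    y=np.radians(yaw); Rt=np.array([[np.cos(y),np.sin(y),0],[np.sin(y),-np.cos(y),0],[0,0,-1]])
    Rt=R(-np.radians(tilt)*np.array([-np.sin(y),np.cos(y),0]))@Rt
    return np.degrees(cv2.Rodrigues(Rt@R(monitor.observe()['ee_rot']).T)[0].ravel()).round(2)
E
python3 -c "
from h import *
print(rel(0),rel(10))"
```

```text
[-5.04 29.76 -1.61] [-4.26 19.79 -1.88]
```

Emit:
{"op": "move_arm", "data": {"series": [[0, 0, 1, -1.2, 6.2, -0.4], [0, 0, 0, -1.2, 6.2, -0.4], [0, 1, 0, -1.2, 6.2, -0.4], [0, 2, 0, -1.2, 6.2, -0.4], [0, 1.2, 0, 0, 0, 0], [0, 0, 0, 0, 0, 0]]}}

```text
clock: 38.0
position: [0.4171, -0.0345, 0.1512]
ee_rot: [-2.979, -0.155, -0.582]
force: [-0.7, 0.0, -0.2]
width: 0.004
```

```bash
python3 -c "
from h import *
s=monitor.observe();print(s['position'],s['joints'].round(2),rel(5))"
```

```text
[ 0.41711359 -0.03449929  0.15117303] [ 0.23  0.1  -0.16  2.44 -0.51  0.27 -0.92] [-6.13 16.9  -2.63]
```

Emit:
{"op": "move_arm", "data": {"series": [[-0.3, 0, 0, -2, 5.6, -0.9], [-0.3, 0, 0, -2, 5.6, -0.9], [0, 0, -2, -2, 5.6, -0.9], [0, 0, -4, 0, 0, 0], [0, 0, -2.5, 0, 0, 0], [0, 0, 0, 0, 0, 0]]}}

```text
clock: 38.6
position: [0.4097, -0.0339, 0.0628]
ee_rot: [-3.109, -0.097, -0.184]
force: [-0.9, -0.4, 0.0]
width: 0.003
```

```bash
python3 -c "
from h import *
s=monitor.observe();print(s['position'],s['joints'].round(2),rel(5))"
```

```text
[ 0.4096632  -0.03388365  0.06283631] [-0.02  0.34 -0.01  2.36 -0.08  0.32 -1.46] [-1.37  1.74 -0.12]
```

Emit:
{"op": "move_arm", "data": {"series": [[1.5, 0.1, 0, 0, 0, 0], [0.8, 0.05, 0, 0, 0, 0], [0.7, 0.05, 0, 0, 0, 0], [1.0, 0.06, 0, 0, 0, 0], [1.4, 0.08, 0, 0, 0, 0], [1.8, 0.11, 0, 0, 0, 0], [2, 0.12, 0, 0, 0, 0], [2, 0.12, 0, 0, 0, 0]]}}

```text
clock: 39.4
position: [0.5246, -0.0268, 0.0654]
ee_rot: [-3.109, -0.097, -0.192]
force: [-1.8, -0.2, -0.2]
width: 0.005
```

Emit:
{"op": "move_arm", "data": {"series": [[2, 0.12, 0, 0.3, -4, 0], [2, 0.12, 0, 0.3, -4, 0], [2, 0.12, 0, 0.3, -4, 0], [1.6, 0.1, 0, 0.3, -4, 0], [1.0, 0.06, 0, 0.3, -4, 0], [0.5, 0.03, 0, 0.3, -4, 0], [0, 0, 0, 0.3, -4, 0], [0, 0, 0, 0, 0, 0]]}}

```text
clock: 40.2
position: [0.5978, -0.0303, 0.0661]
ee_rot: [-3.054, -0.1, -0.625]
force: [-0.1, -0.4, 0.2]
width: 0.005
```

```bash
python3 -c "
from h import *
s=monitor.observe();print(s['position'],s['joints'].round(2),rel(40),s['force'])
c=cam('scene');save(c,'scene10.png');o=c['img'][120:320,150:420];cv2.imwrite('pics/s10.png',cv2.resize(o,(675,500),interpolation=cv2.INTER_CUBIC)[:,:,::-1])"
```

```text
[ 0.59776988 -0.0302711   0.06614367] [ 0.13  0.49 -0.2   2.16  0.61  0.12 -2.13] [  0.54 -16.86  -0.45] [-0.10576991 -0.42764871  0.21352141]
```

View pics/s10.png

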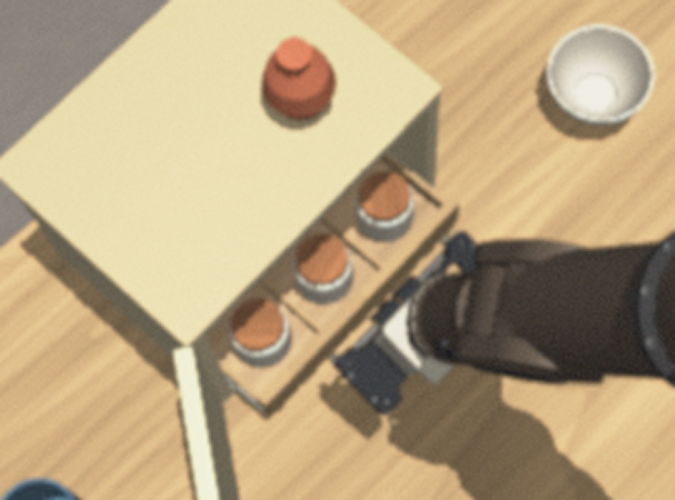

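Emit:
{"op": "move_arm", "data": {"series": [[0.8, 0.1, 0, 0, 0, 0], [1.4, 0.15, 0, 0, 0, 0], [1.6, 0.2, 0, 0, 0, 0], [1.6, 0.2, 0, 0, 0, 0], [1.2, 0.15, 0, 0, 0, 0], [0.7, 0.1, 0, 0, 0, 0], [0.4, 0, 0, 0, 0, 0], [0, 0, 0, 0, 0, 0]]}}

```text
clock: 41.05
position: [0.6746, -0.0203, 0.0656]
ee_rot: [-3.053, -0.1, -0.623]
force: [0.2, 0.8, -0.1]
width: 0.004
```

```bash
python3 -c "
from h import *
s=monitor.observe();print(s['position'],s['joints'].round(2),rel(30),s['force'])"
```

```text
[ 0.67460356 -0.02025412  0.06564454] [ 0.16  0.58 -0.28  1.97  0.58  0.24 -2.08] [-0.18 -6.94 -0.4 ] [ 0.19448955  0.81675191 -0.07181755]
```

Emit:
{"op": "move_arm", "data": {"series": [[0.3, 0, 0, 0, 0, 0], [0.2, 0, 0, 0, 0, 0], [0.2, 0, 0, 0, 0, 0], [0.2, 0, 0, 0, 0, 0], [0, 0, 0, 0, 0, 0]]}}

```text
clock: 41.55
position: [0.6772, -0.0206, 0.0637]
ee_rot: [-3.058, -0.101, -0.608]
force: [-26.3, 0.6, 18.1]
width: 0.008
```

Emit:
{"op": "move_arm", "data": {"series": [[-1.5, 0, 0, 0, 0, 0], [-4, 0, 0, 0, 0, 0], [-4, 0, 3, 0, 0, 0], [0, 0, 4.8, 0, 5, 0], [0, 0, 4.8, 0, 5, 0], [0, 0, 4.8, 0, 5, 0], [0, -4, 4.8, 0, 5, 0], [0, -4.8, 0, 0, 0, 0]]}}

```text
clock: 42.35
position: [0.5949, -0.1003, 0.26]
ee_rot: [-3.109, -0.096, -0.159]
force: [2.5, -0.7, 0.3]
width: 0.012
```

Emit:
{"op": "move_arm", "data": {"series": [[-2, -4.8, 0, 0, 0, 0], [-4, -2.8, 0, 0, 0, 0], [0, 0, 0, 0, 0, 0]]}}

```text
clock: 42.65
position: [0.5268, -0.1837, 0.2519]
ee_rot: [-3.116, -0.072, -0.141]
force: [1.2, -0.7, 1.1]
width: 0.003
```

```bash
python3 -c "
from h import *
s=monitor.observe();print(s['position'],s['joints'].round(2),rel(0))
t=cam('top');save(t,'top11.png')
c=cam('scene');save(c,'scene11.png')
a=cv2.resize(t['img'][100:340,110:390],(467,400),interpolation=cv2.INTER_CUBIC)
b=cv2.resize(c['img'][120:300,150:300],(333,400),interpolation=cv2.INTER_CUBIC)
cv2.imwrite('pics/m11.png',np.hstack([a,b])[:,:,::-1])
for n in ['tray','door','mug']: print(n,[(round(x['p'],2),x['rect']) for x in outline_of('top',n)[:1]])
print('mug',ray(t,138,200,.05))
"
```

```text
[ 0.52682033 -0.18374692  0.2519464 ] [ 0.76  0.35 -0.65  1.75  0.2   1.02 -1.47] [-1.42  5.15  0.84]
tray [(0.64, [232.7, 182.6, 122.0, 21.8])]
door [(0.86, [114.8, 186.6, 107.3, 141.0])]
mug [(0.81, [114.0, 177.7, 46.7, 53.8])]
mug [0.69008602 0.36570764 0.05      ]
```

View pics/m11.png

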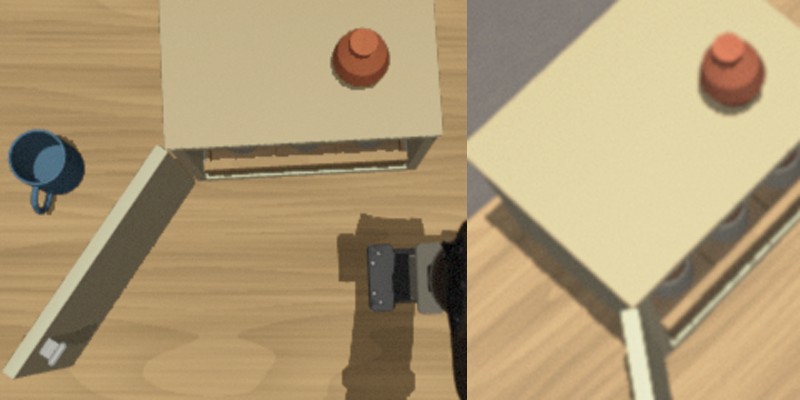

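Run:
```python
from h import *
t=cam('top')
f=lambda u,v,z: ray(t,110+u/1.667,100+v/1.667,z)[:2].round(4)
a,b=f(204,170,.074),f(409,161,.074); print('rim dark line',a,b,(a+b)/2)
a,b=f(204,176,.074),f(409,166,.074); print('rim white line',a,b,(a+b)/2)
exp=np.array([[.6945,-.0175]])
print('front plane at z 0, .074(+3mm), roof', ((proj(t,[[.6945,-.0175,0],[.6975,-.0173,.074],[.6945,-.0175,.219],[.6945,-.0175,.235]])-[110,100])*1.667).round(1))
H=np.array([.684,.152])
print('door free outer corner',f(5,375,.235),'inner?',f(15,378,.235))
for th in [2.1,2.15,2.2]:
    y=np.radians(-86.5)-th; d=np.array([np.cos(y),np.sin(y)]); n=np.array([d[1],-d[0]]); n=-n if n@[1,1]<0 else n
    print(th,H+.34*d,H+.34*d+.018*n)
def tcp(deg,r=.28):
    y=np.radians(-86.5-deg); d=np.array([np.cos(y),np.sin(y)]); yn=np.radians(183.5-deg); n=np.array([np.cos(yn),np.sin(yn)])
    return H+r*d+(.018+abs(n[0])*.0095+abs(n[1])*.019)*n
prev=None
for g in list(range(126,0,-6))+[3,2,1,0,-1]:
    p=tcp(g); print(g,p.round(4),(None if prev is None else ((p-prev)*100).round(2))); prev=p
```

```text
rim dark line [0.683  0.1299] [ 0.6995 -0.1701] [ 0.69125 -0.0201 ]
rim white line [0.6742 0.1297] [ 0.692 -0.17 ] [ 0.6831  -0.02015]
front plane at z 0, .074(+3mm), roof [[305.9 172.4]
 [305.1 161.3]
 [303.5 141.4]
 [303.3 138.6]]
door free outer corner [0.3997 0.3399] inner? [0.3961 0.3277]
2.1 [0.3805774  0.30541031] [0.38869912 0.32147386]
2.15 [0.38862391 0.3203834 ] [0.39753833 0.33602095]
2.2 [0.39740872 0.33493561] [0.40709355 0.35010809]
126 [0.4689 0.3354] None
120 [0.4509 0.3121] [-1.79 -2.34]
114 [0.4354 0.2867] [-1.55 -2.54]
108 [0.4226 0.2596] [-1.28 -2.71]
102 [0.4127 0.2312] [-0.99 -2.85]
96 [0.4059 0.2016] [-0.68 -2.96]
90 [0.4022 0.1724] [-0.37 -2.92]
84 [0.4015 0.1436] [-0.07 -2.88]
78 [0.4038 0.1146] [ 0.23 -2.9 ]
72 [0.4091 0.0858] [ 0.53 -2.88]
66 [0.4175 0.0575] [ 0.84 -2.83]
60 [0.4289 0.0301] [ 1.14 -2.75]
54 [0.4433 0.0038] [ 1.44 -2.63]
48 [ 0.4606 -0.021 ] [ 1.72 -2.48]
42 [ 0.4805 -0.0439] [ 2.   -2.29]
36 [ 0.503  -0.0647] [ 2.25 -2.08]
30 [ 0.5278 -0.083 ] [ 2.48 -1.83]
24 [ 0.5545 -0.0985] [ 2.68 -1.55]
18 [ 0.583  -0.1111] [ 2.84 -1.26]
12 [ 0.6127 -0.1205] [ 2.98 -0.94]
6 [ 0.6435 -0.1265] [ 3.08 -0.6 ]
3 [ 0.6588 -0.1282] [ 1.53 -0.17]
2 [ 0.6633 -0.1286] [ 0.46 -0.04]
1 [ 0.6679 -0.129 ] [ 0.46 -0.03]
0 [ 0.6725 -0.1292] [ 0.46 -0.03]
-1 [ 0.6771 -0.1294] [ 0.46 -0.02]
```

Emit:
{"op": "move_arm", "data": {"series": [[0, 3, 2, -0.7, 2.5, 0.4], [-0.5, 4.5, 2, -0.7, 2.6, 0.4], [-0.5, 4.8, 0, 0, 0, 0], [-0.5, 4.8, 0, 0, 0, 0], [-0.5, 4.8, 0, 0, 0, 0], [-0.5, 4.8, 0, 0, 0, 0], [-0.5, 4.8, 0, 0, 0, 0], [-0.5, 4.8, 0, 0, 0, 0]]}}

```text
clock: 43.75
position: [0.4962, 0.1891, 0.2932]
ee_rot: [-3.135, -0.113, -0.009]
force: [1.1, -0.4, -0.1]
width: 0.006
```

Emit:
{"op": "move_arm", "data": {"series": [[-0.5, 4.8, 0, 0, 0, 0], [-0.2, 4.8, 0, 0, 0, 0], [0, 4.8, 0, 0, 0, 0], [0, 4.0, 0, 0, 0, 0], [0, 0, 0, 0, 0, 0], [0, 0, 0, 0, 0, 0]]}}

```text
clock: 44.35
position: [0.4885, 0.3722, 0.2925]
ee_rot: [-3.135, -0.116, -0.007]
force: [1.4, -0.8, -0.1]
width: 0.001
```

```bash
python3 -c "
from h import *
s=monitor.observe();print(s['position'],s['joints'].round(2),rel(0))"
```

```text
[0.48851678 0.37216811 0.29253415] [-0.24  0.49 -0.77  1.49  0.35  1.29 -2.53] [-0.24  0.23 -0.75]
```

Emit:
{"op": "move_arm", "data": {"series": [[0, 0, -4, 0, 0, 0], [0, 0, -4, 0, 0, 0], [0, 0, -1.2, 0, 0, 0], [-1, -1.8, 0, 0, 0, 0], [-1, -1.8, 0, 0, 0, 0], [-0.9, -1.2, 0, 0, 0, 0], [-0.9, -1.2, 0, 0, 0, 0], [-1.5, -2.5, 0, 0, 0, 0]]}}

```text
clock: 45.15
position: [0.4378, 0.2856, 0.2025]
ee_rot: [-3.134, -0.109, -0.012]
force: [1.2, 0.7, 0.6]
width: 0.003
```

Emit:
{"op": "move_arm", "data": {"series": [[-1.3, -2.7, 0, 0, 0, 0], [-1.0, -2.85, 0, 0, 0, 0], [-0.7, -2.95, 0, 0, 0, 0], [-0.35, -2.9, 0, 0, 0, 0], [0, -2.9, 0, 0, 0, 0], [0.2, -2.9, 0, 0, 0, 0], [0.5, -2.9, 0, 0, 0, 0], [0.85, -2.85, 0, 0, 0, 0]]}}

```text
clock: 45.95
position: [0.4193, 0.054, 0.2024]
ee_rot: [-3.137, -0.109, -0.012]
force: [0.9, 1.7, 0.8]
width: 0.003
```

Emit:
{"op": "move_arm", "data": {"series": [[1.0, -2.5, 0, 0, 0, 0], [1.4, -2.6, 0, 0, 0, 0], [1.7, -2.45, 0, 0, 0, 0], [2.0, -2.3, 0, 0, 0, 0], [2.25, -2.1, 0, 0, 0, 0], [2.5, -1.8, 0, 0, 0, 0], [2.6, -1.5, 0, 0, 0, 0], [2.8, -1.2, 0, 0, 0, 0]]}}

```text
clock: 46.75
position: [0.5823, -0.1112, 0.2023]
ee_rot: [-3.137, -0.107, -0.009]
force: [-0.4, 1.9, 0.3]
width: 0.004
```

Emit:
{"op": "move_arm", "data": {"series": [[2.5, -0.8, 0, 0, 0, 0], [2.0, -0.4, 0, 0, 0, 0], [1.2, -0.2, 0, 0, 0, 0], [0.8, 0, 0, 0, 0, 0], [0.5, 0, 0, 0, 0, 0], [0, 0, 0, 0, 0, 0]]}}

```text
clock: 47.35
position: [0.6517, -0.1231, 0.2014]
ee_rot: [-3.136, -0.11, -0.009]
force: [0.4, -0.1, -0.3]
width: 0.005
```

Emit:
{"op": "move_arm", "data": {"series": [[0.4, 0, 0, 0, 0, 0], [0.4, 0, 0, 0, 0, 0], [0.4, 0, 0, 0, 0, 0], [0.3, 0, 0, 0, 0, 0], [0.2, 0, 0, 0, 0, 0], [0, 0, 0, 0, 0, 0]]}}

```text
clock: 47.95
position: [0.6674, -0.1235, 0.2012]
ee_rot: [-3.137, -0.109, -0.005]
force: [-6.5, 0.1, 4.4]
width: 0.005
```

Emit:
{"op": "move_arm", "data": {"series": [[0.3, 0, 0, 0, 0, 0], [0.3, 0, 0, 0, 0, 0], [0.2, 0, 0, 0, 0, 0], [0, 0, 0, 0, 0, 0], [0, 0, 0, 0, 0, 0]]}}

```text
clock: 48.45
position: [0.6676, -0.1237, 0.2011]
ee_rot: [-3.138, -0.109, 0.02]
force: [-45.4, 0.4, 26.1]
width: 0.006
```

Emit:
{"op": "move_arm", "data": {"series": [[-1.5, 0, 0, 0, 0, 0], [-3, 0, 0, 0, 0, 0], [-4, 0, 2, 0, 0, 0], [-4, -4, 3, 0, 0, 0], [-2, -4.8, 2, 0, 0, 0], [0, -4.8, 0, 0, 0, 0], [0, -4.8, 0, 0, 0, 0], [0, 0, 0, 0, 0, 0]]}}

```text
clock: 49.25
position: [0.5403, -0.3026, 0.2618]
ee_rot: [3.14, 0.093, 0.007]
force: [-0.1, 0.6, -0.4]
width: 0.006
```

Run:
```python
from h import *
t=cam('top');save(t,'top12.png'); c=cam('scene');save(c,'scene12.png')
a=cv2.resize(t['img'][50:290,100:380],(467,400),interpolation=cv2.INTER_CUBIC)
b=cv2.resize(c['img'][80:300,140:360],(333,333),interpolation=cv2.INTER_CUBIC); b=np.vstack([b,np.zeros((67,333,3),np.uint8)])
cv2.imwrite('pics/m12.png',np.hstack([a,b])[:,:,::-1])
for n in ['mug','bowl','vase','door','tray']: print(n,[(round(x['p'],2),x['rect']) for x in outline_of('top',n)[:1]])
```

```text
mug [(0.61, [115.1, 178.9, 45.9, 52.3])]
bowl [(0.95, [421.3, 192.3, 48.3, 40.4])]
vase [(0.75, [307.3, 116.0, 36.2, 37.4])]
door [(0.65, [216.3, 181.2, 154.3, 35.3])]
tray []
```

View pics/m12.png

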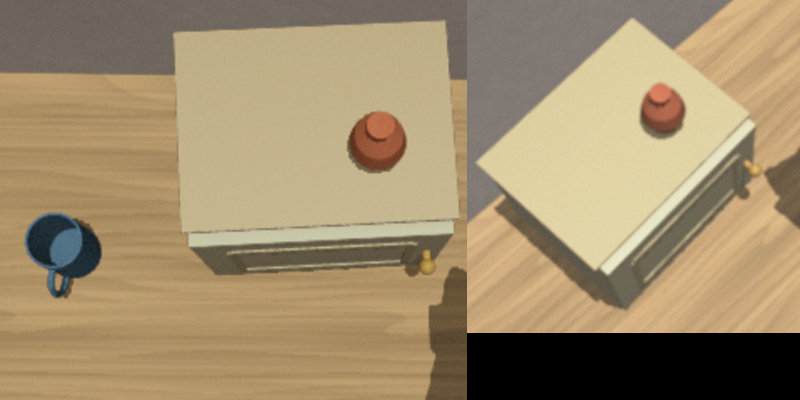

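```bash
python3 -c "
from h import *
print(monitor.observe()['clock'],monitor.observe()['force']); print(workorder.sign_off())"
```

```text
49.6 [-0.26504423  0.26581293 -0.17227188]
the job is handed in; nothing more can be done
None
```

The cupboard is tidied and I handed the job in at about 50 s of the 210 s allowed.

**What I did**
- I pulled the tray to its stop with the fingers hooked inside the front panel.
- I opened the door from about 1.98 rad to its stop to make room for the gripper.
- I swapped the canister and the tall tin, setting the canister down in the middle front compartment meanwhile.
- I put the three white jars into the three front compartments and left the blue and turquoise look-alikes alone.
- I pushed the tray home and shut the door.

**What the last checks showed**
- **Contents:** with the tray still out, the picture showed the tin back left, the canister back right and one upright jar in each front compartment. I could not look inside again after the door was shut.
- **Tray:** it ran onto a firm stop at about 26 N. The camera and the finger contact both put its front about 4–6 mm short of my figure for home. My estimate of the cupboard's front looked about 3 mm off in the same direction, so I took the tray as home.
- **Door:** it stopped dead at about 45 N, well past the catch. After I let go, it stayed flush along its whole width in the picture. I judged it seated from this, as its angle cannot be read directly.
- **Bystanders:** the mug, bowl and vase were found where they stood at the start, to within a few pixels.

**What went less well**
- My first try at leaning the tool for the tray push ran into joint limits near the base. I straightened it and leaned it again further out.
- Opening the door pressed on its stop with about 50 N sideways through the fingers, more than intended. That stayed well under the 120 N wrist limit.

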